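# Hang the new roll of blue tape and test the hook

### The arm

A 6-joint arm with a two-finger parallel gripper is mounted at the origin on a cart in front of the work surface, level with it; the furniture and walls round the work are solid. World frame = base frame: x ahead of the robot, y to its left, z up, the work surface at z = 0. Lengths are in m, angles in rad, forces in N, time in s.
With the tool pointing down it reaches from about 0.35 to 1 m from the base axis. Payload 7.1 kg.
Tool frame: the origin (TCP) lies between the finger pads; the fingertips stand 22 mm ahead of it and the grasp point (between the pads) lies 3 mm ahead of it; z points along the fingers, y is the line along which they close (so a half turn about z gives the same grasp; the last joint's range is limited). The gripper opens to 85 mm and grips with 20 to 120 N. Pads are 22 mm wide; open, the fingers measure 114 mm over their backs; the gripper's body (76 mm by 85 mm) begins 54 mm behind the grasp point. The pads swing forward as they close: fully open they stand 13 mm farther back than shut.
Start: joints at [-1.291, 0.423, 1.63, -0, 1.089, -0.019], TCP at [0.184, -0.597, 0.253] pointing down, gripper open.
Joint ranges: [-3, 3], [-0.9, 2.11], [0.09, 2.58], [-1.31, 4.45], [0.11, 2.69], [-2.54, 2.54]. Speed limits (rad/s): [2.39, 2.39, 3.01, 3.14, 3.14, 3.14].

### API

Orientations are given as a rotation vector (axis times angle).
In Python, from rig import manip gives the robot as it stands. The module is installed in compiled form; this text tells all that it offers. Calls block until the motion is done:
- manip.move_to(position, orientation): joint-space move of the TCP to a pose.
- manip.servo_line(position, orientation=None, rate=0.15): straight line of the TCP; orientation=None keeps the orientation; rate is the mean speed in m/s.
- manip.set_joints(angles): joint-space move.
- manip.command_gripper(opening, f_grip=None): finger opening in m; f_grip is the grip in N (None keeps the last); returns when the fingers have stopped.
- manip.hold(seconds).
- manip.solve_ik(position, orientation): joint angles nearest the present ones, or None.
- manip.camera(name): name is "side" or "top"; returns a dict with "image" (384x512x3 uint8, red, green, blue), "fx", "fy", "cx", "cy" (pixels), "k1" (the pictures are not rectified: a ray, as slopes to the right and down, at radius r is drawn at 1 + k1 r^2 times it, then the intrinsics apply), "cam_to_world" (4x4, takes a point from camera to world coordinates). Camera axes: x right, y down, z forward; pixel columns grow to the right and rows downward; lengths in m; the calibration is good to about 2 mm. A picture is of the moment at which its call begins. There is no depth.
A pose or a line that the arm cannot do raises manip.IKError and nothing moves.
- manip.sign_off(): hands the job in; it is judged then, once.
Readings, each from a call of its own:
- manip.get_time(): time.
- manip.get_joint_positions(): joint angles.
- manip.get_joint_vel(): joint speeds.
- manip.get_tau(): joint torques, N m.
- manip.get_position(): TCP position.
- manip.get_ee_rot(): TCP orientation.
- manip.get_contact_force(): force on the tool from outside, world axes, zero at the start.
- manip.get_torque(): the same for the moment, N m.
- manip.get_width(): finger opening in m.
- manip.get_grip_force(): force on a finger pad.
Only numpy, scipy, OpenCV 4.12 (cv2) and the standard library are available. Lean on these libraries where they do the work, as an engineer would, in place of code of your own. Each camera call takes 0.05 s, during which the arm holds its last target. There are 200 camera calls.

### The job

Take the full roll of blue tape out of the grey holder and thread it onto the hook of the stand so that it hangs from the arm. Still holding it, pull it down gently until the sprung hook has dipped about 12 mm, never down to its stop, and keep the pull for about half a second to confirm it is held; then ease off and let go so that the roll hangs there by itself. Leave the cream roll standing where it is in the holder.

Things in the scene. Friction and masses are not known exactly. Their poses are not given: they have to be found in the camera images.
- blue_roll: loose full roll of blue tape, about 0.12 kg, standing upright in either place of the grey holder: 100 mm outside, 50 mm hole (rim 25 mm thick), 20 mm wide. Origin: lowest point of the rim, mid-width; x = roll axis (level), z up at the start. Pinch the top of the rim from above across its width, fingertips 10-18 mm below the top; over 25 mm they block the hole and meet the arm
- roll_centre (a point): centre of the blue roll's hole, halfway across its width, 50 mm above the roll's origin at the start; axes as the roll's. When the roll hangs it lies 25 mm below hook_seat
- cream_roll: loose half-used roll of cream masking tape, 92 mm diameter, 64 mm hole, 19 mm wide, upright in the other place of the holder; leave it. Origin at the centre of one flat face; z = the roll's axis
- roll_holder: fixed grey plastic holder, 36 mm in x, 250 mm in y, walls 36 mm high. Origin at the centre of its underside. The rolls stand on its floor (6 mm above the bench) at y = +65 and -65 mm, roll axes along the holder's x, in a 23.5 mm wide slot; most of each roll stands free above the walls
- tape_stand: fixed stand. Origin on the bench under the middle of its hook arm; x along the arm from free end to post, z up. Base plate x -70 to +130, 110 mm wide, 12 thick; post near face x = +90, 178 mm high. Arm: level steel bar 10 mm thick, axis at z = 150, y = 0, from x = -65 (turned-up end, top at z = 169) to an orange slide block at x = +81, top z = 165. Free end faces the robot at yaw 0
- hook_seat (a point): top of the hook arm at mid-length, where the roll is to hang: 155 mm above the bench unloaded, moves down with the hook; axes as the stand's. Thread the roll over the free end, moving along +x, with the hole's centre about 2 mm above this height, until over this point; then lower it about 27 mm and the top of its hole meets the bar
- hook (a joint): how far the sprung hook has dipped, m: 0 unloaded, about 0.0024 with the roll hanging, 0.024 at its stop; grows downward, springs back with 0.5 N per mm
Not all that is in view belongs to the job. Several things have the shape of the blue_roll; the one meant has the colours described above.

How it is judged:
On the way, in this order (a step that is already met when the one before it is completed fails the run):
1. the fingers have lifted the blue roll clear of the holder (contact force between the fingers and blue_roll above 1 N and height (world z) of roll_centre above 0.1 m and contact force between blue_roll and roll_holder below 0.01 N), for 0.1 s.
2. with the roll on the hook arm and still held, it is pulled down so that the hook dips 7 mm or more and the roll bears on the hook (value of joint hook above 0.007 m and contact force between blue_roll and tape_stand above 2.5 N and contact force between the fingers and blue_roll above 1 N and distance between roll_centre and hook_seat below 0.055 m and z of roll_centre in the frame of hook_seat below -0.015 m), for 0.3 s.
At the end, for the whole second after the job is handed in: the blue roll hangs free and still with its hole on the arm: centre 15-35 mm below the bar's top, within 20 mm sideways, 45 mm before to 60 mm behind the arm's middle, axis within 0.4 rad of the arm; hook dipped 0.8-6 mm by its weight; cream roll within 30 mm of its start (x of roll_centre in the frame of hook_seat between -0.045 and 0.06 m and y of roll_centre in the frame of hook_seat between -0.02 and 0.02 m and z of roll_centre in the frame of hook_seat between -0.035 and -0.015 m and angle between the x axis of blue_roll and the x axis of tape_stand, either way round below 0.4 rad and value of joint hook between 0.0008 and 0.006 m and linear speed of blue_roll below 0.05 m/s and distance of cream_roll from where it was at the start of the episode below 0.03 m); the robot touches nothing.
It fails at once if the hook is pulled down to its stop (dip over 22 mm) (value of joint hook above 0.022 m).
It fails at once if the cream roll is moved more than 50 mm (distance of cream_roll from where it was at the start of the episode above 0.05 m).
It also fails if it takes over 40 s, if anything falls off the work surface, if the arm or the gripper's body presses on something with over 40 N, if the wrist force passes 120 N, or if a joint passes its speed limit or range.

## Working session

There is one attempt and no reset: what is moved stays moved. The work goes in short steps, each a Python script; the robot and the scene stay as the last script left them, time stands still between calls to the robot, and variables do not carry over. Pictures are saved under pics/ and viewed, at most 10 in all, crops included, and the job is handed in when it is done.

```bash
mkdir -p pics
cat > h.py <<'E'
import numpy as np, cv2
from rig import manip
def snap(n,f):
    c=manip.camera(n); cv2.imwrite(f'pics/{f}.png',c['image'][:,:,::-1]); np.save(f'pics/{f}.npy',c,allow_pickle=True); return c
def ray(c,u,v):
    x,y=(u-c['cx'])/c['fx'],(v-c['cy'])/c['fy']; a,b=x,y
    for _ in range(30):
        s=1+c['k1']*(a*a+b*b); a,b=x/s,y/s
    T=np.array(c['cam_to_world']); return T[:3,3],T[:3,:3]@np.array([a,b,1])
def onz(c,u,v,z):
    o,d=ray(c,u,v); return o+d*(z-o[2])/d[2]
def proj(c,p):
    T=np.array(c['cam_to_world']); q=T[:3,:3].T@(np.array(p)-T[:3,3]); a,b=q[0]/q[2],q[1]/q[2]; s=1+c['k1']*(a*a+b*b)
    return np.array([c['fx']*a*s+c['cx'],c['fy']*b*s+c['cy']])
def tri(c1,p1,c2,p2):
    o1,d1=ray(c1,*p1);o2,d2=ray(c2,*p2);A=np.array([d1,-d2]).T
    t=np.linalg.lstsq(A,o2-o1,rcond=None)[0];a=o1+t[0]*d1;b=o2+t[1]*d2
    return (a+b)/2,np.linalg.norm(a-b)
def load(f): return np.load(f'pics/{f}.npy',allow_pickle=True).item()
E
python3 - <<'E'
from h import *
for n in('side','top'):
    c=snap(n,n+'0'); print(n,c['fx'],c['k1'],np.round(c['cam_to_world'],3).tolist())
a=cv2.imread('pics/side0.png');b=cv2.imread('pics/top0.png')
print(manip.get_time())
E
```

```text
side 492.6821337022738 -0.013807819465527294 [[0.964, -0.139, 0.225, 0.317], [-0.264, -0.477, 0.838, -0.85], [-0.01, -0.868, -0.497, 0.582], [0.0, 0.0, 0.0, 1.0]]
top 404.44141228817745 0.008327567975322416 [[0.01, -0.979, 0.205, 0.322], [-1.0, -0.011, -0.002, -0.092], [0.004, -0.205, -0.979, 1.026], [0.0, 0.0, 0.0, 1.0]]
0.1
```

View pics/side0.png

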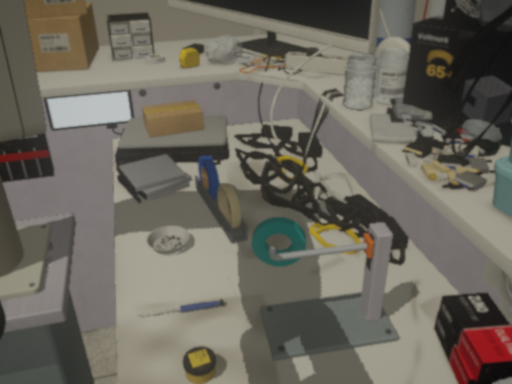

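View pics/top0.png

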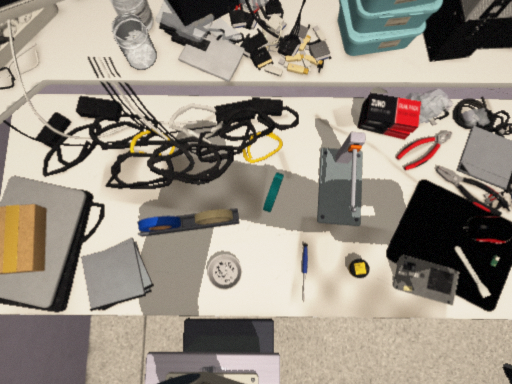

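The side view shows the blue roll at about (208,175), the cream roll at (229,205), and the stand's arm running from (275,257) to (365,247). In the top view the blue roll is near (165,222), the cream roll at (213,216), and the stand arm runs from (356,213) to (356,148). The teal ring is a decoy. I'll make enlarged crops next.

Run:
```python
from h import *
a=cv2.imread('pics/side0.png');b=cv2.imread('pics/top0.png')
def cr(i,x,y,w,h,s): return cv2.resize(i[y:y+h,x:x+w],None,fx=s,fy=s,interpolation=cv2.INTER_CUBIC)
t=np.hstack([cr(b,130,195,120,50,4),cr(b,310,125,80,50,4)])
t2=np.hstack([cr(a,185,145,70,100,4),cr(a,255,215,130,100,4)])
W=800
t=np.hstack([t,np.zeros((200,W-t.shape[1],3),np.uint8)]) if t.shape[1]<W else t[:,:W]
cv2.imwrite('pics/crop0.png',np.vstack([t,np.pad(t2,((0,0),(0,max(0,W-t2.shape[1])),(0,0)))[:,:W]]))
c=load('top0');s=load('side0')
for n,im,C in(('top',b,c),('side',a,s)):
    h=cv2.cvtColor(im,cv2.COLOR_BGR2HSV)
    m=cv2.inRange(h,(105,120,50),(125,255,255))
    k,l,st,ce=cv2.connectedComponentsWithStats(m)
    print(n,[(st[i].tolist(),ce[i].round(1).tolist()) for i in range(1,k) if st[i][4]>60])
for p in[(139,226),(239,214)]: print(onz(c,*p,0.036))
for p in[(320,150),(318,222),(360,224)]: print('base',onz(c,*p,0.012))
for p in[(265,303),(276,358),(396,339)]: print('baseS',onz(s,*p,0.012))
print('arm',onz(c,357,213,.169),onz(c,355,150,.165), onz(s,275,257,.155),onz(s,362,249,.155))
```

```text
top [([139, 217, 42, 15, 412], [158.7, 222.4]), ([303, 246, 4, 27, 88], [304.6, 260.0])]
side [([199, 156, 19, 38, 276], [209.9, 171.5])]
[0.44816398 0.1885206  0.036     ]
[ 0.48057051 -0.05650435  0.036     ]
base [ 0.65655244 -0.26510373  0.012     ]
base [ 0.46610642 -0.25562868  0.012     ]
base [ 0.46216561 -0.36157611  0.012     ]
baseS [ 0.4782847  -0.25153057  0.012     ]
baseS [ 0.46274368 -0.36798786  0.012     ]
baseS [ 0.64916902 -0.38290207  0.012     ]
arm [ 0.46416178 -0.31442823  0.169     ] [ 0.60692973 -0.31696513  0.165     ] [ 0.47648708 -0.31523764  0.155     ] [ 0.60249918 -0.33192013  0.155     ]
```

View pics/crop0.png

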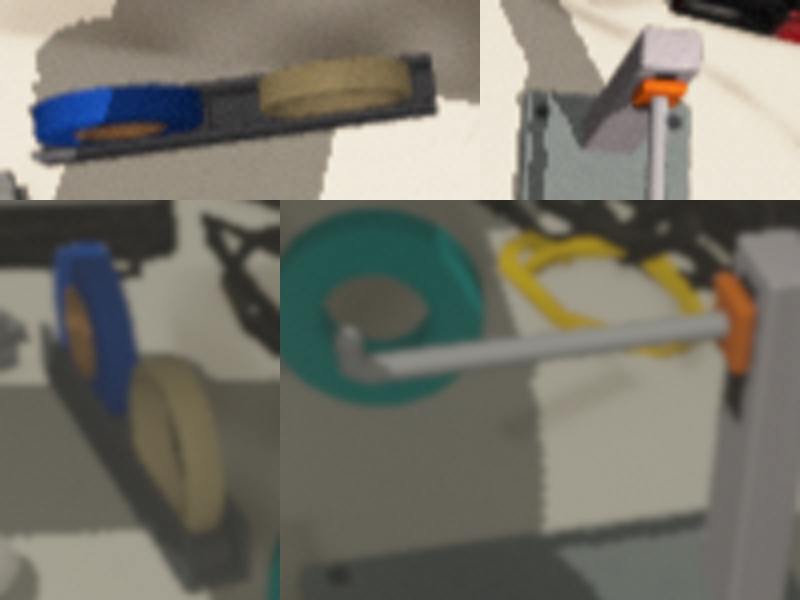

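The crops show the holder clearly, with the blue roll at left in the top view. The arm runs from the turned-up tip, side (272,251), to the orange block at (365,247). Next I'll crop the lower part of the stand in the top view.

Run:
```python
from h import *
b=cv2.imread('pics/top0.png')
cv2.imwrite('pics/crop1.png',np.hstack([cv2.resize(b[140:230,310:380],None,fx=6,fy=6,interpolation=cv2.INTER_CUBIC),cv2.resize(b[200:240,130:190],None,fx=6,fy=6,interpolation=cv2.INTER_CUBIC).repeat(1,0).__class__(shape=(0,360,3),dtype=np.uint8) if 0 else np.pad(cv2.resize(b[203:238,130:190],None,fx=6,fy=6,interpolation=cv2.INTER_CUBIC),((0,330),(0,0),(0,0)))]))
```

```text
(no output)
```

View pics/crop1.png

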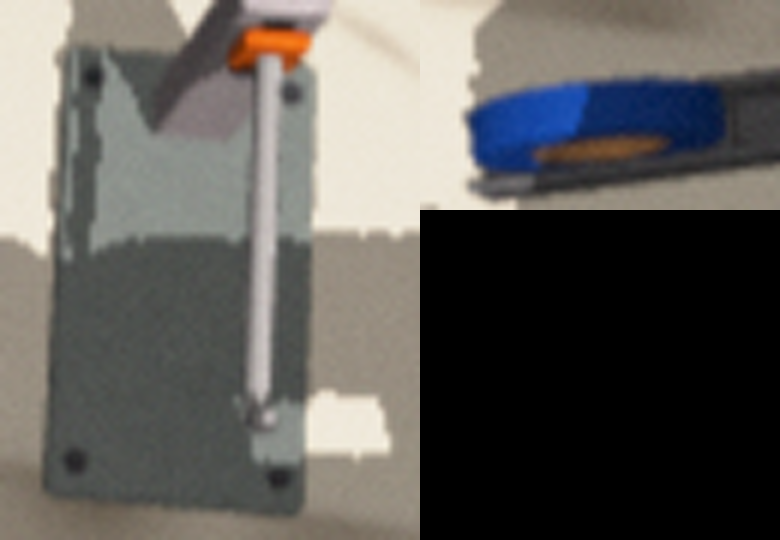

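The enlarged crop gives the base corners at (321,148), (317.5,222), (360.3,225.8) and (362.5,151.3), and the arm from (353,205) to (354.3,153). Next I'll fit the poses.

```bash
cat > fit.py <<'E'
from h import *
from scipy.optimize import least_squares
c=load('top0');s=load('side0')
a=-.4
obs=[(c,(321.2,148),(130,55,12)),(c,(317.5,222),(-70,55,12)),(c,(360.3,225.8),(-70,-55,12)),(c,(362.5,151.3),(130,-55,12)),
(c,(353.1,204.5),(-55,0,155)),(c,(354.4,153.3),(65,0,155)),
(s,(265,303),(-70,55,12)),(s,(276,358),(-70,-55,12)),(s,(396,339),(130,-55,12)),(s,(273,249),(-64,0,168))]
def W(q,p):
    x,y,t=q; p=np.array(p)/1000; return (x+p[0]*np.cos(t)-p[1]*np.sin(t),y+p[0]*np.sin(t)+p[1]*np.cos(t),p[2])
def fit(obs,q0):
    f=lambda q:np.concatenate([proj(C,W(q,p))-np.array(u)+(-a) for C,u,p in obs])
    r=least_squares(f,q0,loss='soft_l1'); print(r.x.round(4)); print(r.fun.reshape(-1,2).round(1).tolist()); return r.x
if __name__=='__main__':
    fit(obs,[.54,-.32,0]); fit(obs[:6],[.54,-.32,0])
    # holder: x36,y250; corners at z36 (+y = left in top image)
    ho=[(c,(138.7,233.7),(-18,125,36)),(c,(238.7,223),(-18,-125,36)),(c,(237.5,209.2),(18,-125,36))]
    ho+=[(s,(232.5,242),(-18,-125,36)),(s,(245,237),(18,-125,36))]
    q=fit(ho,[.46,.07,.1])
    for y in(65,-65): print('roll top',W(q,(0,y,106)), proj(c,W(q,(0,y,106))),proj(s,W(q,(0,y,106))))
E
python3 fit.py
```

```text
[ 0.5365 -0.3136 -0.0741]
[[0.3, -2.6], [0.1, -1.5], [0.8, -1.6], [0.9, -2.5], [0.1, 2.0], [0.7, 0.9], [-3.6, 2.1], [-0.6, -2.0], [6.5, -3.6], [-1.4, -1.2]]
[ 0.5335 -0.3125 -0.0711]
[[-0.2, -1.4], [-0.3, -0.2], [0.4, -0.4], [0.3, -1.4], [-0.3, 3.4], [0.1, 2.2]]
[0.462  0.0675 0.1135]
[[-0.3, 0.1], [1.5, 0.3], [1.3, -0.2], [-3.2, -11.4], [1.5, -10.3]]
roll top (np.float64(0.4546642665079993), np.float64(0.1320514478225614), np.float64(0.106)) [155.48509505 219.4673895 ] [208.15040058 157.44644577]
roll top (np.float64(0.4693927595345485), np.float64(0.002888482955820712), np.float64(0.106)) [212.09013211 213.70193605] [226.40993812 183.60855158]
```

```bash
cat >> h.py <<'E'
from scipy.spatial.transform import Rotation as Ro
def ori(th,flip):
    y=np.array([np.cos(th),np.sin(th),0])*(-1 if flip else 1); z=np.array([0,0,-1.]); x=np.cross(y,z)
    return Ro.from_matrix(np.array([x,y,z]).T).as_rotvec()
S=np.array([.5355,-.3130]);TS=-.073; H=np.array([.462,.0675]);TH=.1135
def sp(x,y,z): return np.array([S[0]+x*np.cos(TS)-y*np.sin(TS),S[1]+x*np.sin(TS)+y*np.cos(TS),z])
E
python3 - <<'E'
from h import *
from fit import fit,W
c=load('top0')
q=fit([(c,(138.7,233.7),(-18,125,36)),(c,(238.7,223),(-18,-125,36)),(c,(237.5,209.2),(18,-125,36))],[.46,.07,.1])
p=W(q,(0,65,106)); print(p)
# blue mask column extents on top of the rim plane z~0.056
for u in(139,181): print(onz(c,u,222,.056))
for f in(0,1):
    for P,o in((np.array([p[0],p[1],.2]),ori(q[2],f)),(sp(-.12,0,.22),ori(TS,f)),(sp(0,0,.17),ori(TS,f))):
        j=manip.solve_ik(P,o); print(f,None if j is None else np.round(j,2))
E
```

```text
[0.4622 0.0698 0.115 ]
[[-1.2, 0.1], [0.5, 0.2], [0.3, -0.3]]
(np.float64(0.45473148406714364), np.float64(0.1343373630387749), np.float64(0.106))
[0.45530709 0.18352138 0.056     ]
[0.45635173 0.08238903 0.056     ]
0 [ 0.26  0.28  2.   -0.    0.86  0.15]
0 [-0.65  0.31  1.9   0.    0.94 -0.58]
0 [-0.55  0.52  1.7   0.    0.93 -0.48]
1 None
1 None
1 None
```

Run:
```python
from h import *
manip.command_gripper(.06,60)
o=ori(.115,0)
manip.move_to([.3,-.35,.3],o) if 0 else None
manip.move_to([.4547,.133,.2],o)
s=snap('side','s1');t=snap('top','t1');print(manip.get_time(),manip.get_position(), proj(s,(.4547,.133,.178)))
a,b=s['image'][110:220,150:270,::-1],t['image'][170:280,105:225,::-1]
cv2.imwrite('pics/v1.png',np.hstack([cv2.resize(i,(400,367),interpolation=cv2.INTER_CUBIC) for i in(a,b)]))
```

```text
3.325 [0.45495193 0.1325044  0.2000182 ] [205.90866807 126.97451918]
```

View pics/v1.png

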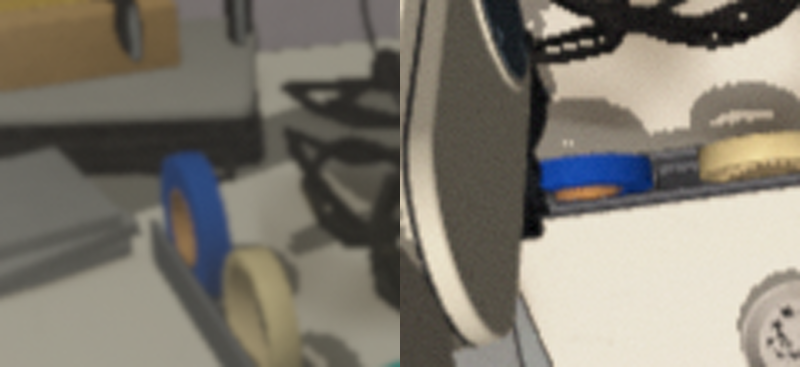

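The open fingertips appear at crop (130,50) and (238,35). They straddle x≈186, in line with the roll's top at (187,153), so I'll descend and grasp.

Run:
```python
from h import *
p=[.4547,.133]
manip.servo_line(p+[.112],rate=.12)
print(manip.get_contact_force()); f0=manip.get_contact_force()
manip.command_gripper(.0,60)
print(manip.get_width(),manip.get_grip_force(),manip.get_contact_force(),manip.get_position())
manip.servo_line(p+[.135],rate=.06)
manip.servo_line(p+[.26],rate=.15)
manip.hold(.2)
s=snap('side','s2');print(manip.get_time(),manip.get_width(),manip.get_grip_force(),manip.get_contact_force()-f0)
cv2.imwrite('pics/v2.png',cv2.resize(s['image'][60:220,130:290,::-1],None,fx=4,fy=4,interpolation=cv2.INTER_CUBIC)[:600])
h=cv2.cvtColor(s['image'],cv2.COLOR_RGB2HSV);m=cv2.inRange(h,(105,120,50),(125,255,255))
print(cv2.boundingRect(m), [proj(s,(.4547,.133,z)) for z in (.154,.204,.254,.238)])
```

```text
[0.02469549 0.74079572 0.44940192]
0.018195034063935692 58.358656304408214 [-0.41675528  0.17140786  5.43819748] [0.45506182 0.13318189 0.11274431]
6.425 0.018593188753772073 58.40006207377883 [ 0.14485565 -0.37386035 -1.32692302]
(200, 94, 14, 45) [array([206.65248527, 137.29504259]), array([205.08462545, 115.53039099]), array([203.4442916 ,  92.71684903]), array([203.97736893, 100.13564158])]
```

View pics/v2.png

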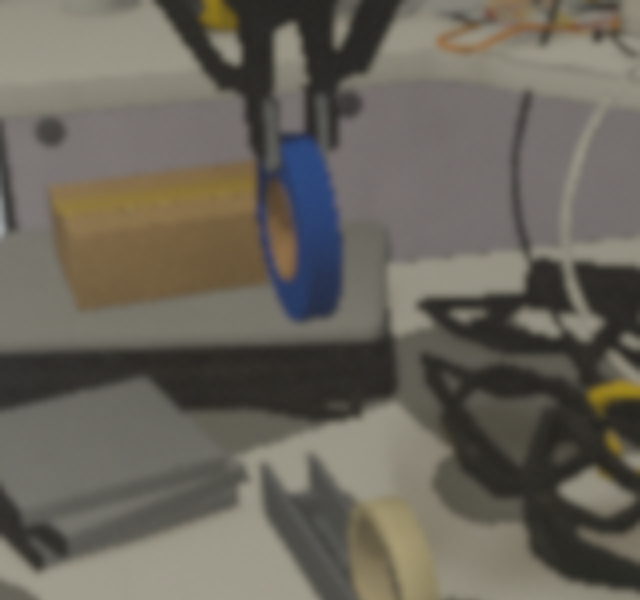

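The roll is held upright at the rim in crop (300,230), clear of the holder, and the cream roll is untouched. Next I'll carry it to just in front of the hook's free end.

Run:
```python
from h import *
manip.move_to(sp(-.125,0,.26),ori(TS,0))
manip.servo_line(sp(-.125,0,.213),rate=.12); manip.hold(.2)
s=snap('side','s3');t=snap('top','t3');print(manip.get_time(),manip.get_width(),manip.get_contact_force(),manip.get_position()-sp(-.125,0,.213))
h=cv2.cvtColor(s['image'],cv2.COLOR_RGB2HSV);m=cv2.inRange(h,(105,120,50),(125,255,255))
print(cv2.boundingRect(m), [proj(s,sp(-.125,0,z)) for z in (.107,.207)],proj(s,sp(-.064,0,.168)))
a,b=s['image'][180:330,210:410,::-1],t['image'][130:280,290:490,::-1]
cv2.imwrite('pics/v3.png',np.hstack([cv2.resize(i,(400,300),interpolation=cv2.INTER_CUBIC) for i in(a,b)]))
```

```text
8.8833 0.018599638790732557 [ 0.21283639 -0.37582787 -1.15926958] [ 0.0003035  -0.00022245  0.00067004]
(221, 229, 17, 52) [array([229.33923726, 286.51722586]), array([226.07222674, 229.42563867])] [270.35419529 247.31047719]
```

View pics/v3.png

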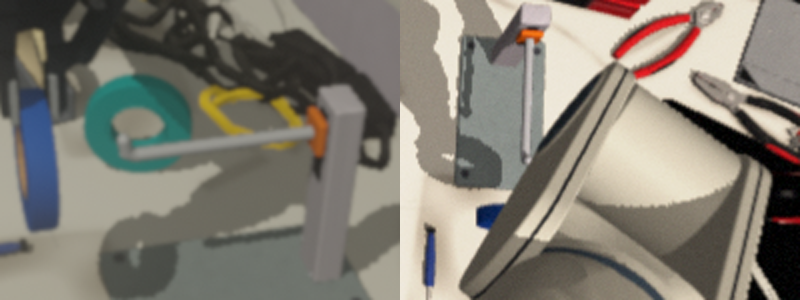

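The roll stands at the side-view pixels (229,229–295), in front of the hook tip at (271,251), and the stand matches its predicted pixels. Next I'll thread it in steps, checking the force.

Run:
```python
from h import *
t=load('t3');print('left edge', onz(t,329,237,.157), 'exp', sp(-.125,.05,.157))
f0=manip.get_contact_force()
for x in (-.1,-.075,-.05,-.025,0.0):
    manip.servo_line(sp(x,0,.213),rate=.07)
    f=manip.get_contact_force()-f0; print(x,f.round(2))
    if np.linalg.norm(f)>3: print('STOP');break
manip.hold(.15); 
s=snap('side','s4');print(manip.get_time(),manip.get_contact_force()-f0)
cv2.imwrite('pics/v4.png',cv2.resize(s['image'][180:330,230:410,::-1],None,fx=4,fy=4,interpolation=cv2.INTER_CUBIC))
```

```text
left edge [ 0.41326049 -0.2551379   0.157     ] exp [ 0.41447967 -0.25401627  0.157     ]
-0.1 [-0.35  0.06 -0.09]
-0.075 [-0.   -0.62  0.27]
-0.05 [-0.92 -0.    0.58]
-0.025 [-0.2   0.22  0.09]
0.0 [-1.06  0.44 -0.24]
11.625 [-0.49647826  1.52505249  0.0838736 ]
```

View pics/v4.png

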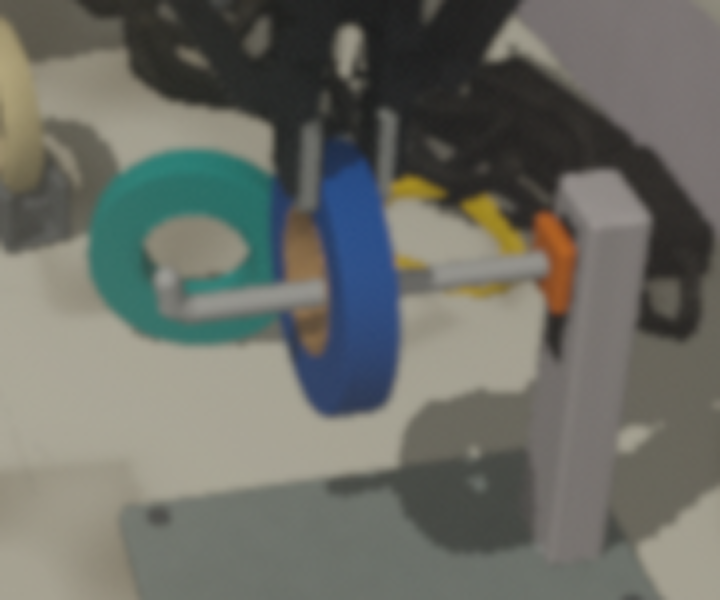

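The roll is threaded: the arm passes through its hole at crop (320,290), near mid-arm. Now I'll lower it until the bar takes the load and pull until the upward force is about 6 N, which is a 12 mm dip.

Run:
```python
from h import *
F=lambda:np.mean([(manip.hold(.02),manip.get_contact_force())[1] for _ in range(5)],0)
f0=F(); z=.213; w0=manip.get_width()
z-=.023; manip.servo_line(sp(0,0,z),rate=.06); print(z,(F()-f0).round(2))
zc=None
for i in range(9):
    z-=.002 if i<8 else 0; manip.servo_line(sp(0,0,z),rate=.03); d=F()-f0; print(round(z,4),d.round(2))
    if d[2]>5.7 or z<.174: break
s=snap('side','s5')
print(manip.get_time(),manip.get_width(),manip.get_position())
```

```text
0.19 [ 0.21  0.32 -0.02]
0.188 [ 0.05  0.13 -0.12]
0.186 [0.11 0.27 0.61]
0.184 [0.38 0.3  1.79]
0.182 [ 0.3  -0.2   2.48]
0.18 [ 0.98 -0.12  3.69]
0.178 [0.56 0.07 4.6 ]
0.176 [0.69 0.12 5.75]
14.7083 0.0184948014202961 [ 0.53560591 -0.3130658   0.1761242 ]
```

Run:
```python
from h import *
manip.servo_line(sp(0,0,.1755),rate=.03); manip.hold(.7); print(manip.get_contact_force())
manip.servo_line(sp(0,0,.1845),rate=.03); manip.hold(.3); print(manip.get_contact_force())
manip.command_gripper(.045); manip.hold(.3)
manip.servo_line(sp(0,0,.29),rate=.1); manip.hold(.8)
s=snap('side','s6');print(manip.get_time(),manip.get_contact_force())
cv2.imwrite('pics/v6.png',cv2.resize(s['image'][180:330,230:410,::-1],None,fx=4,fy=4,interpolation=cv2.INTER_CUBIC))
```

```text
[ 1.55296852 -0.53539337  5.12957494]
[-0.5677137   0.22762909  1.35932019]
19.1417 [0.949492   0.09703834 0.14965998]
```

View pics/v6.png

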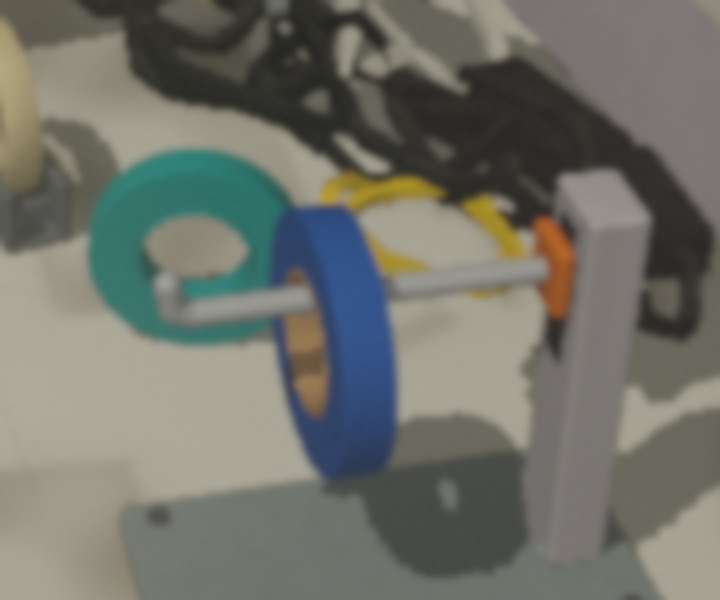

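The blue roll hangs freely on the bar at mid-arm, crop (335,340). It's aligned with the arm and the gripper is clear above it, so I'll hand in.

```bash
python3 -c "
from rig import manip
manip.hold(1.0); print(manip.sign_off(), manip.get_time())"
```

```text
the job is handed in; nothing more can be done
the job is handed in; nothing more can be done
```

The blue roll hangs by itself on the stand's hook after a held pull of about 11–12 mm (estimated from arm travel and force), the cream roll was left in the holder, and the job was handed in at about 20 s; no verdict came back.

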